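# Bring the red-lidded jam round to the coaster

### The arm

A 7-joint arm with a two-finger parallel gripper is mounted at the origin on the work surface. World frame = base frame: x ahead of the robot, y to its left, z up, the work surface at z = 0. Lengths are in m, angles in rad, forces in N, time in s.
With the tool pointing down it reaches from about 0.4 to 0.85 m from the base axis. Payload 6.9 kg.
Tool frame: the origin (TCP) lies at the very end of the fingers, on their centre line; the grasp point (between the pads) lies 19 mm behind it (ctrl.grasp_offset is the distance from the TCP to the grasp point, in m); z points along the fingers, y is the line along which they close (so a half turn about z gives the same grasp; the last joint's range is limited). The gripper opens to 85 mm and grips with 20 to 120 N. Pads are 22 mm wide; open, the fingers measure 114 mm over their backs; the gripper's body (76 mm by 85 mm) begins 54 mm behind the grasp point. The pads swing forward as they close: fully open they stand 13 mm farther back than shut.
Start: joints at [-1.105, 0.507, -0.238, 1.5, 0.126, 1.149, -0.155], TCP at [0.22, 0.585, 0.208] pointing down, gripper open.
Joint ranges: [-3.08, 3.08], [-0.24, 2.05], [-1.43, 1.35], [0, 2.5], [-1.52, 4.66], [0.17, 1.96], [-2.89, 2.89]. Speed limits (rad/s): [2.39, 2.39, 3.14, 3.14, 3.14, 3.14, 3.14].

### API

Orientations are given as [roll, pitch, yaw] about the fixed x, y, z axes, in that order (R = Rz(yaw) Ry(pitch) Rx(roll)).
In Python, from rig import status, imaging, ctrl gives the robot as it stands. The module is installed in compiled form; this text tells all that it offers.
- The arm moves only by the tool drive_tool, never from a script. Its arguments are lists of equal length, an entry for each row: "offset": the shift along the world's x, y, z in mm, a list of three; "twist": the turn, a rotation vector about the world's x, y, z in degrees, a list of three; "grip": the opening, from -1 (shut) to 1 (fully open). A call has 1 to 8 rows; each row is the pose to reach, as a shift and turn from the pose commanded when the call began; what a row does not reach only later rows make up. A row lasts 1/8 s, in which the tool goes at most 62.5 mm and 10.7 degrees, less where a joint would pass 70% of its speed; a pose out of reach is approached as far as the arm can. A call with a gripper value outside its range is refused whole. The fingers move at their own pace and stop on an object; "force" is the grip in N (left out, the last holds). Time passes only in rows, so rows that repeat a pose let the fingers close. It gives the time, the measured TCP pose, the force, the opening and the grip force at its end, in the units of the state.
- status.sense(): the state, without advancing time (a new reading comes with each control period).
- imaging.snapshot(name): name is "scene" or "top"; returns the picture (384x512x3 uint8, blue, green, red); there is no depth.
- imaging.camera_params(name): a dict with "intrinsics" (3x3 intrinsics, pixels), "k1" (the pictures are not rectified: a ray, as slopes to the right and down, at radius r is drawn at 1 + k1 r^2 times it, then the intrinsics apply), "pose" (4x4, takes a point from camera to world coordinates). Camera axes: x right, y up, looking along -z (the intrinsics and any distortion apply to the point x, -y, -z); pixel columns grow to the right and rows downward; lengths in m; the calibration is good to about 2 mm. A picture is of the moment at which its call begins. camera_params takes no time and is no camera call.
- ctrl.job_done(): hands the job in; it is judged then, once.
The state is a dict: "time_s": time; "joints": joint angles; "joint_velocities": joint speeds; "effort": joint torques, N m; "position": TCP position; "ee_rot": TCP orientation; "wrist_force": force on the tool from outside, world axes, zero at the start; "ft_torque": the same for the moment, N m; "grip_width": finger opening in m; "finger_force": force on a finger pad.
Only numpy, scipy, OpenCV 4.12 (cv2) and the standard library are available. Lean on these libraries where they do the work, as an engineer would, in place of code of your own. Each camera call takes 0.05 s, during which the arm holds its last target. There are 200 camera calls.

### The job

Push the orange lazy Susan round by its rim, gently, until the jam jar with the red lid stands squarely beside the bamboo coaster, on the straight line from the middle of the lazy Susan to the coaster. Nothing is to be lifted, and the jars, tin, mug, tongs, teaspoon and salt shaker are not to be touched: the jars and tin ride round standing on the tray. When it is in place, leave the tray at rest and take the hand away.

Things in the scene. Friction and masses are not known exactly. Their poses are not given: they have to be found in the camera images.
- susan_foot: grey round foot of the lazy Susan, 170 mm across, 13 mm high, fixed to the counter and almost hidden under the tray. Origin at the centre of its underside, on the vertical axis about which the tray turns. Its own -x axis points exactly at the centre of the coaster. Its place and direction differ from run to run
- turntable: orange tray; turns either way without stops about the foot's vertical axis, with drag (about 1.2 N at the rim) so it stops when not pushed. Origin on the axis at its underside, 16 mm above the counter. Floor 6 mm thick; thin upright wall, outer radius 118 mm, top 46 mm above the counter. Six equal grip ribs stick out from the wall every 60 degrees, the first on its own x axis
- rib (a point): centre of the first grip rib (the one on the tray's own x axis), 132 mm from the axis, 41 mm above the counter. Each rib is an upright radial fin 10 mm thick, from the wall out to 148 mm from the axis, from 16 to 66 mm above the counter; a finger put down just outside the wall between two ribs can push a rib sideways
- red_jar: jam jar of amber glass with a paper label and a red screw lid, 58 mm across, 66 mm high, 200 g, standing loose on the tray floor with its centre 75 mm from the axis. Origin at the centre of its underside, 22 mm above the counter. At the start it is 40 to 140 degrees round from the coaster, to one side or the other
- green_jar: the same kind of jar with a green lid, standing loose on the tray opposite the red-lidded one. Origin at the centre of its underside
- spice_tin: small steel tin with a blue lid, 49 mm across, 54 mm high, standing loose on the tray 75 mm from the axis, between the two jars. Origin at the centre of its underside
- coaster: round bamboo coaster, 90 mm across, 8 mm thick, fixed flat to the counter beside the lazy Susan, its centre 213 mm from the axis. Origin at the centre of its underside. Nothing stands on it
- mug: white mug, 82 mm across, 92 mm high, standing on the counter away from the lazy Susan; bystander. Origin at the centre of its underside
- tongs: stainless tongs, about 250 mm long, 20 mm high, lying on the counter; bystander. Origin at about the middle of the underside, x along its length
- teaspoon: steel teaspoon, 150 mm long, lying on the counter; bystander. Origin about its middle, x along its length
- salt_shaker: white salt shaker with a blue cap, 40 mm across, 76 mm high; bystander. Origin at the centre of its underside
There are look-alikes about, which are no part of the job. Leave any pink look-alike of the red_jar alone.

How it is judged:
By the outcome, as a careful person would: the job done as asked, in the order asked, and still so for the second after the job is handed in, with the robot touching nothing.
It also fails if it takes over 61 s, if anything falls off the work surface, if the arm or the gripper's body presses on something with over 40 N, if the wrist force passes 120 N, or if a joint passes its speed limit or range.

## Working session

There is one attempt and no reset: what is moved stays moved. The work goes in short steps, Python scripts to look and compute and a tool call to move; the robot and the scene stay as the last step left them, time stands still between calls to the robot, and variables do not carry over. Pictures are saved under pics/ and viewed, at most 10 in all, crops included, and the job is handed in when it is done.

Besides the shell and the picture viewer there is one more tool, called after "Emit:" as name(argument=value, ...) on one line, values as JSON. drive_tool: Moves the arm, as the interface text tells. Its arguments: {"type":"object","properties":{"offset":{"type":"array"},"twist":{"type":"array"},"grip":{"type":"array"},"force":{"type":"number"}},"required":["offset","twist","grip"]}

```bash
mkdir -p pics; cat > h.py <<'E'
import numpy as np, cv2
from rig import status, imaging, ctrl
def ray(name,u,v):
    p=imaging.camera_params(name);K=np.array(p['intrinsics']);T=np.array(p['pose'])
    d=np.linalg.inv(K)@[u,v,1]; x,y=d[:2]; rd=np.hypot(x,y); r=rd
    for _ in range(30): r=rd/(1+p['k1']*r*r)
    s=r/rd if rd>0 else 1
    return T[:3,3], T[:3,:3]@np.array([x*s,-y*s,-1])
def onplane(name,u,v,z):
    o,d=ray(name,u,v); return o+d*(z-o[2])/d[2]
def project(name,P):
    p=imaging.camera_params(name);K=np.array(p['intrinsics']);T=np.array(p['pose'])
    c=T[:3,:3].T@(np.array(P)-T[:3,3]); x,y=c[0]/-c[2],-c[1]/-c[2]; s=1+p['k1']*(x*x+y*y)
    return (K@[x*s,y*s,1])[:2]
E
python3 - <<'E'
from h import *
a=imaging.snapshot('scene');b=imaging.snapshot('top')
cv2.imwrite('pics/scene0.png',a);cv2.imwrite('pics/top0.png',b)
for n in('scene','top'): print(imaging.camera_params(n))
print(status.sense())
E
```

```text
{'intrinsics': array([[380.78997363,   0.        , 252.74183412],
       [  0.        , 380.78997363, 190.55486776],
       [  0.        ,   0.        ,   1.        ]]), 'k1': -0.060236802556901864, 'pose': array([[ 0.26003364, -0.58010698,  0.77191865,  1.44786006],
       [ 0.96547093,  0.14315256, -0.21765392, -0.27898368],
       [ 0.01576042,  0.80186235,  0.59730091,  0.79070693],
       [ 0.        ,  0.        ,  0.        ,  1.        ]])}
{'intrinsics': array([[370.01146483,   0.        , 257.28493061],
       [  0.        , 370.01146483, 187.69790304],
       [  0.        ,   0.        ,   1.        ]]), 'k1': -0.07215265585242427, 'pose': array([[ 0.0218135 ,  0.9899328 , -0.13984711,  0.35144157],
       [-0.99975241,  0.02098427, -0.00740154, -0.02227315],
       [-0.00439244,  0.13997393,  0.99014545,  1.36673625],
       [ 0.        ,  0.        ,  0.        ,  1.        ]])}
{'time_s': 0.1, 'joints': array([-1.10552107,  0.50824684, -0.23754597,  1.50100204,  0.12570084,
        1.14891123, -0.15482516]), 'joint_velocities': array([-0.002841  , -0.00213706,  0.00114817, -0.00069033,  0.00038264,
        0.00047261, -0.0002976 ]), 'effort': array([-4.75795110e-03, -6.21836615e+01, -2.19455190e+00, -2.50202912e+01,
        1.24941653e-02,  7.87260389e-03,  2.63664981e-05]), 'position': array([0.21993461, 0.5845168 , 0.20723208]), 'ee_rot': array([-3.14001429e+00,  2.22182030e-05,  2.78181344e+00]), 'wrist_force': array([-0.09524686,  0.48700274,  0.45874389]), 'ft_torque': array([-0.00937293,  0.0268087 , -0.02982531]), 'finger_force': 0.0, 'grip_width': 0.08554254150198493}
```

View pics/top0.png

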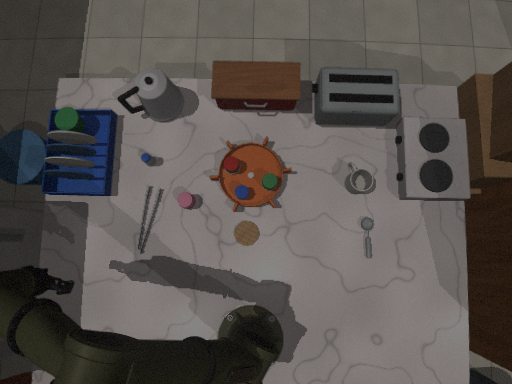

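View pics/scene0.png

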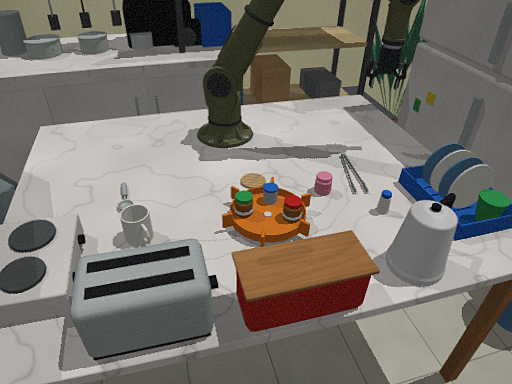

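The top view shows the tray at about (251,175), red lid (232,164), green lid (270,181), tin (242,192) and coaster (247,233). The pink decoy is at (186,200). Next I measure these.

```bash
cat > m.py <<'E'
from h import *
from scipy.optimize import least_squares
def blob(m,near,rad):
    n,l,s,c=cv2.connectedComponentsWithStats(m.astype(np.uint8))
    k=[i for i in range(1,n) if np.hypot(*(c[i]-near))<rad]
    i=max(k,key=lambda i:s[i,4]); return c[i],s[i,4],l==i
def fitc(P):
    return least_squares(lambda q:np.hypot(P[:,0]-q[0],P[:,1]-q[1])-q[2],[*P.mean(0),.1],loss='soft_l1',f_scale=.002).x
def measure(verbose=True):
    im=imaging.snapshot('top');hsv=cv2.cvtColor(im,cv2.COLOR_BGR2HSV).astype(int);H,S,V=hsv[...,0],hsv[...,1],hsv[...,2]
    out={}
    c,a,m=blob((H>=5)&(H<=14)&(S>150)&(V>60),np.array([251,175]),25)
    cnt=max(cv2.findContours(m.astype(np.uint8),0,1)[0],key=cv2.contourArea)[:,0]
    P=np.array([onplane('top',u,v,.046)[:2] for u,v in cnt])
    q=fitc(P)
    for _ in range(3):
        r=np.hypot(*(P-q[:2]).T); q=fitc(P[abs(r-.118)<.006])
    out['rim']=q; out['im']=im; out['orange']=m
    ys,xs=np.nonzero(m); R=np.array([onplane('top',u,v,.066)[:2] for u,v in zip(xs,ys)])-q[:2]
    rr=np.hypot(*R.T); k=(rr>.13)&(rr<.15); th=np.arctan2(R[k,1],R[k,0])
    out['rib']=np.degrees(np.angle(np.exp(6j*th).mean())/6)%60; out['ribr']=rr.max()
    for n,mk,g,z in [('red',((H<4)|(H>174))&(S>150),(232,164),.088),('green',(H>45)&(H<80)&(S>100),(270,181),.088),('coaster',(H>10)&(H<28)&(S>60)&(V>60),(247,233),.008),('tin',(H>100)&(H<125)&(S>120),(242,192),.076)]:
        try:
            rad=70 if n in('red','green','tin') else 12
            if n!='coaster':
                ok=np.zeros(m.shape,np.uint8);cv2.circle(ok,(251,173),36,1,-1);mk=mk&(ok>0)
            c,a,_=blob(mk,np.array(g),rad); p=onplane('top',*c,z); d=p[:2]-q[:2]
            out[n]=p;
            if verbose: print(n,c.round(1),a,p.round(4),'r',np.hypot(*d).round(4),'ang',np.degrees(np.arctan2(d[1],d[0])).round(1))
        except ValueError: print(n,'not found')
    if verbose: print('rim',q.round(4),'rib',out['rib'].round(1),out['ribr'].round(4),'t',status.sense()['time_s'])
    return out
if __name__=='__main__':
    o=measure(); c=cv2.resize(o['im'][110:270,150:330],None,fx=3.3,fy=3.3,interpolation=2); cv2.imwrite('pics/crop.png',c)
E
python3 m.py
```

```text
red [230.6 163.2] 172 [0.6172 0.0834 0.088 ] r 0.0757 ang 67.0
green [269.4 180.4] 160 [ 0.5587 -0.0547  0.088 ] r 0.0742 ang -112.9
coaster [246.  232.8] 469 [0.3763 0.0253 0.008 ] r 0.2116 ang 176.8
tin [241.4 191.7] 128 [0.5184 0.0428 0.076 ] r 0.075 ang 157.2
rim [0.5875 0.0137 0.1147] rib 37.0 0.1454 t 0.15
```

View pics/crop.png

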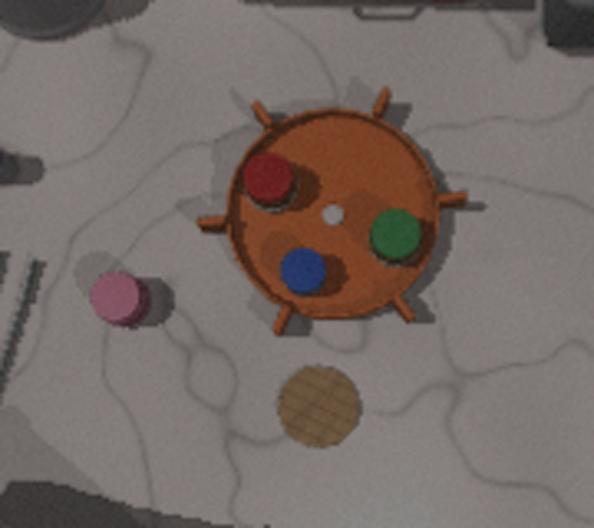

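Sizes and radii agree with those given: jars and tin at 75 mm, coaster at 212 mm. The red jar is at 67° and the coaster at 176.8°, so the tray must turn about +110° (counter-clockwise). I'll push the rib at 97° from its clockwise side, with the fingers shut. First, move above the gap at 80°.

Emit:
drive_tool(offset=[[39,-44,0],[78,-88,0],[117,-131,0],[156,-175,0],[195,-219,0],[234,-262,0],[273,-306,0],[312,-350,0]], twist=[[0,0,-10],[0,0,-20],[0,0,-30],[0,0,-40],[0,0,-50],[0,0,-60],[0,0,-70],[0,0,-79]], grip=[-1,-1,-1,-1,-1,-1,-1,-1], force=20)

```text
time_s: 1.15
position: [0.533, 0.2335, 0.2079]
ee_rot: [-3.141, -0.0, 1.398]
wrist_force: [0.7, 0.1, 0.5]
grip_width: 0.0
finger_force: 0.0
```

Emit:
drive_tool(offset=[[40,-44,0],[79,-87,0],[79,-87,0],[79,-87,0]], twist=[[0,0,0],[0,0,0],[0,0,0],[0,0,0]], grip=[-1,-1,-1,-1])

```text
time_s: 1.65
position: [0.6105, 0.1484, 0.2074]
ee_rot: [-3.14, -0.0, 1.403]
wrist_force: [-0.4, -0.0, 0.0]
grip_width: 0.0001
finger_force: 0.0
```

```bash
python3 - <<'E'
from h import *
a=imaging.snapshot('scene'); b=imaging.snapshot('top')
c=np.hstack([cv2.resize(a[60:260,190:370],None,fx=2.2,fy=2.2),cv2.resize(b[80:280,150:330],None,fx=2.2,fy=2.2)])
cv2.imwrite('pics/c2.png',c)
E
```

```text
(no output)
```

View pics/c2.png

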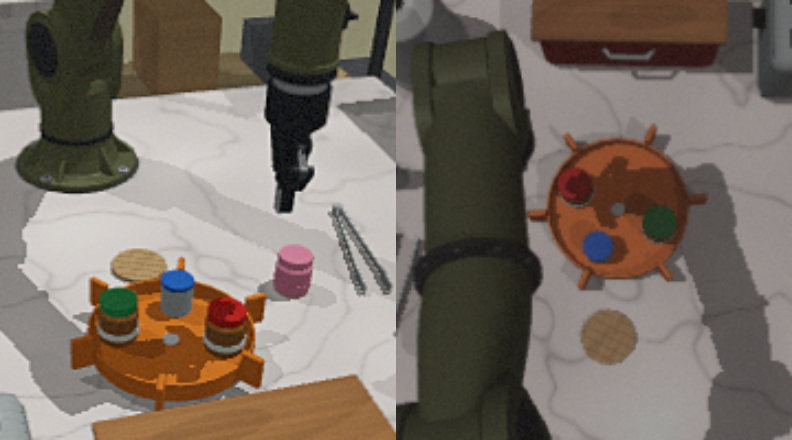

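The fingers (tip near (285,208) in the left crop) hang above the gap between the two ribs beside the red jar. Going down.

Emit:
drive_tool(offset=[[0,-1,-35],[0,-1,-70],[0,-1,-105],[0,-1,-130],[0,-1,-150],[0,-1,-167],[0,-1,-167]], twist=[[0,0,0],[0,0,0],[0,0,0],[0,0,0],[0,0,0],[0,0,0],[0,0,0]], grip=[-1,-1,-1,-1,-1,-1,-1])

```text
time_s: 2.62
position: [0.6099, 0.1478, 0.0399]
ee_rot: [-3.139, 0.001, 1.404]
wrist_force: [0.7, -0.0, -0.3]
grip_width: 0.0003
finger_force: 0.0
```

```bash
python3 - <<'E'
from h import *
print(status.sense()['position'],status.sense()['wrist_force'])
a=imaging.snapshot('scene')
cv2.imwrite('pics/c3.png',cv2.resize(a[130:260,210:350],None,fx=4,fy=4))
# arc waypoints relative to 80 deg
C=np.array([.5875,.0137])
f=lambda t:C+.136*np.array([np.cos(np.radians(t)),np.sin(np.radians(t))])
for t in range(80,206,2): print(t,((f(t)-f(80))*1000).round(1))
E
```

```text
[0.60988236 0.14783326 0.03993383] [ 0.66597488 -0.04941843 -0.25837181]
80 [0. 0.]
82 [-4.7  0.7]
84 [-9.4  1.3]
86 [-14.1   1.7]
88 [-18.9   2. ]
90 [-23.6   2.1]
92 [-28.4   2. ]
94 [-33.1   1.7]
96 [-37.8   1.3]
98 [-42.5   0.7]
100 [-47.2   0. ]
102 [-51.9  -0.9]
104 [-56.5  -2. ]
106 [-61.1  -3.2]
108 [-65.6  -4.6]
110 [-70.1  -6.1]
112 [-74.6  -7.8]
114 [-78.9  -9.7]
116 [-83.2 -11.7]
118 [-87.5 -13.9]
120 [-91.6 -16.2]
122 [-95.7 -18.6]
124 [-99.7 -21.2]
126 [-103.6  -23.9]
128 [-107.3  -26.8]
130 [-111.   -29.8]
132 [-114.6  -32.9]
134 [-118.1  -36.1]
136 [-121.4  -39.5]
138 [-124.7  -42.9]
140 [-127.8  -46.5]
142 [-130.8  -50.2]
144 [-133.6  -54. ]
146 [-136.4  -57.9]
148 [-139.   -61.9]
150 [-141.4  -65.9]
152 [-143.7  -70.1]
154 [-145.9  -74.3]
156 [-147.9  -78.6]
158 [-149.7  -83. ]
160 [-151.4  -87.4]
162 [-153.   -91.9]
164 [-154.3  -96.4]
166 [-155.6 -101. ]
168 [-156.6 -105.7]
170 [-157.6 -110.3]
172 [-158.3 -115. ]
174 [-158.9 -119.7]
176 [-159.3 -124.4]
178 [-159.5 -129.2]
180 [-159.6 -133.9]
182 [-159.5 -138.7]
184 [-159.3 -143.4]
186 [-158.9 -148.1]
188 [-158.3 -152.9]
190 [-157.6 -157.6]
192 [-156.6 -162.2]
194 [-155.6 -166.8]
196 [-154.3 -171.4]
198 [-153. -176.]
200 [-151.4 -180.4]
202 [-149.7 -184.9]
204 [-147.9 -189.3]
```

View pics/c3.png

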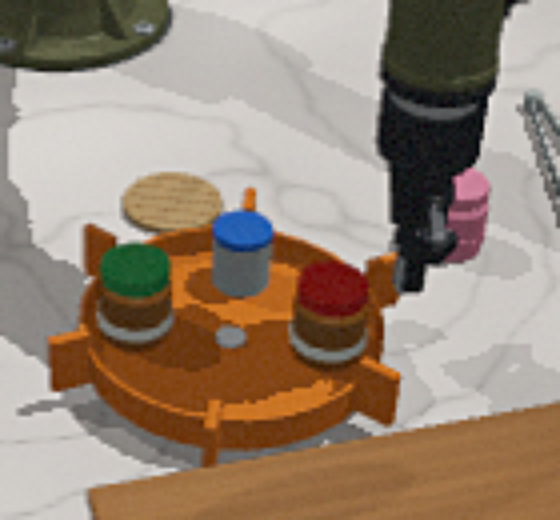

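```bash
python3 - <<'E'
from h import *
f=lambda P:((project('scene',P)-[210,130])*4).round(0)
print('tcp',f([.6099,.1478,.04]),'rib97 tip top',f([.5695,.1596,.066]),'tip bottom',f([.5695,.1596,.016]),'rib97 root top',f([.573,.131,.066]),'rib37 tip top',f([.7057,.1028,.066]),'red lid',f([.6172,.0834,.088]), 'pushing top', project('top',[.61,.148,.04]))
print(((project('scene',[.5875,.0137,.022])-[210,130])*4).round())
E
```

```text
tcp [404. 312.] rib97 tip top [402. 253.] tip bottom [396. 302.] rib97 root top [370. 261.] rib37 tip top [400. 376.] red lid [335. 282.] pushing top [213.8581635  167.50579944]
[231. 339.]
```

```bash
python3 - <<'E'
from h import *
print(project('scene',[.6105,.1484,.2074]),'seen 319.5,155')
u,v=412/4+210,290/4+130
for z in(.03,.04,.05,.06):print(z,onplane('scene',u,v,z))
a=imaging.snapshot('scene')
c=cv2.convertScaleAbs(cv2.resize(a[170:230,285:335],None,fx=10,fy=10,interpolation=2),alpha=1.5,beta=30)
p=lambda P:tuple(int(t) for t in ((project('scene',P)-[285,170])*10))
cv2.circle(c,p([.6099,.1478,.04]),4,(0,0,255),-1)
for P in([.5695,.1596,.066],[.5695,.1596,.016],[.573,.131,.066]):cv2.circle(c,p(P),4,(0,255,0),-1)
cv2.imwrite('pics/c4.png',c)
E
```

```text
[317.60894795 162.88549273] seen 319.5,155
0.03 [0.57368196 0.17029971 0.03      ]
0.04 [0.58517361 0.16439358 0.04      ]
0.05 [0.59666526 0.15848745 0.05      ]
0.06 [0.60815692 0.15258132 0.06      ]
```

View pics/c4.png

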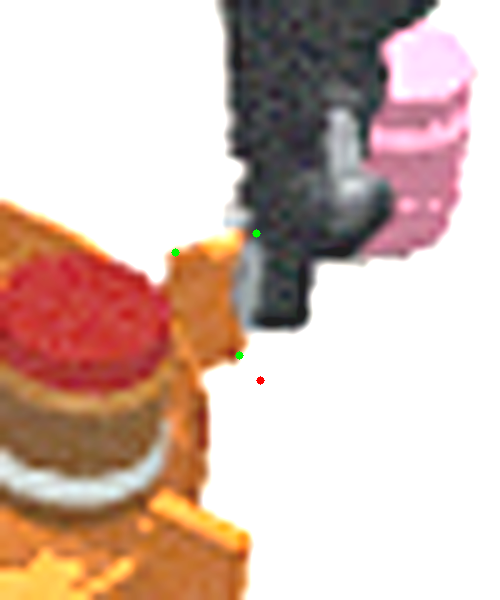

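The finger seems to end about 18 mm above the nominal TCP, though its x and y agree. It sits clear on the near side of the 97° rib. I'll lower 12 mm for better overlap, then approach the rib slowly along the arc and watch the force.

Emit:
drive_tool(offset=[[0,0,-6],[0,0,-12],[-3,0,-12],[-6,1,-12],[-10,1,-12],[-14,2,-12],[-19,2,-12],[-24,2,-12]], twist=[[0,0,0],[0,0,0],[0,0,1],[0,0,2],[0,0,4],[0,0,6],[0,0,8],[0,0,10]], grip=[-1,-1,-1,-1,-1,-1,-1,-1])

```text
time_s: 3.72
position: [0.5872, 0.1491, 0.0292]
ee_rot: [3.141, -0.0, 1.58]
wrist_force: [1.4, 0.2, -0.5]
grip_width: -0.0001
finger_force: 0.6
```

```bash
python3 - <<'E'
from h import *
a=imaging.snapshot('scene')
c=cv2.convertScaleAbs(cv2.resize(a[140:250,220:340],None,fx=5,fy=5,interpolation=2),alpha=1.4,beta=20)
cv2.imwrite('pics/c5.png',c)
E
python3 m.py
```

```text
red [230.3 163.7] 166 [0.6154 0.0841 0.088 ] r 0.0761 ang 68.2
green [273.8 179.4] 18 [ 0.5625 -0.07    0.088 ] r 0.087 ang -106.4
coaster [246.  232.8] 469 [0.3764 0.0254 0.008 ] r 0.2111 ang 176.7
tin [241.7 191.9] 128 [0.5175 0.0419 0.076 ] r 0.0752 ang 157.8
rim [0.5871 0.0134 0.1148] rib 38.4 0.1456 t 3.825
```

View pics/c5.png

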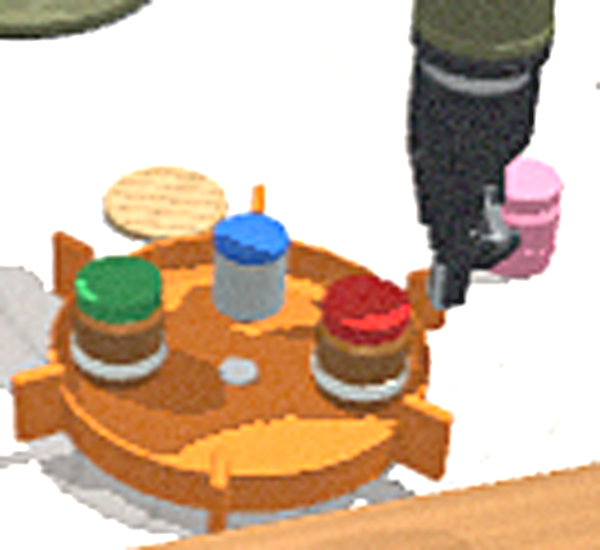

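The rib has turned 1.3°, so the finger is in contact with it (finger at 90°, rib at 98.4°), and the jars are riding upright. Continuing round the arc at a slow, even pace.

Emit:
drive_tool(offset=[[-5,0,0],[-11,-0.5,0],[-17,-1,0],[-23.5,-2,0],[-30.5,-3.5,0],[-37.5,-5.5,0],[-44.5,-7.5,0],[-51,-10,0]], twist=[[0,0,2],[0,0,4.5],[0,0,7],[0,0,10],[0,0,13],[0,0,16],[0,0,19],[0,0,22]], grip=[-1,-1,-1,-1,-1,-1,-1,-1])

```text
time_s: 4.82
position: [0.5356, 0.1388, 0.0291]
ee_rot: [3.141, 0.0, 1.965]
wrist_force: [1.0, 0.0, -0.1]
grip_width: -0.0
finger_force: 0.7
```

Emit:
drive_tool(offset=[[-6.5,-3,0],[-13,-6,0],[-19,-9.5,0],[-25,-13.5,0],[-31,-17.5,0],[-36.5,-22,0],[-41.5,-26.5,0],[-47,-31.5,0]], twist=[[0,0,3],[0,0,6],[0,0,9],[0,0,12],[0,0,15],[0,0,18],[0,0,21],[0,0,24]], grip=[-1,-1,-1,-1,-1,-1,-1,-1])

```text
time_s: 5.82
position: [0.4889, 0.1075, 0.0291]
ee_rot: [3.141, 0.0, 2.384]
wrist_force: [1.4, 0.2, -1.0]
grip_width: 0.0001
finger_force: 0.7
```

```bash
python3 m.py
```

```text
red [232.4 179.3] 112 [0.5599 0.0749 0.088 ] r 0.0672 ang 114.2
green [269.7 163.9] 157 [ 0.6177 -0.0544  0.088 ] r 0.0745 ang -66.1
coaster [249.3 233.1] 322 [0.3756 0.0134 0.008 ] r 0.2119 ang -179.9
tin [258.3 191.7] 123 [ 0.5196 -0.0164  0.076 ] r 0.0743 ang -156.1
rim [0.5875 0.0137 0.1149] rib 24.0 0.1467 t 5.875
```

Emit:
drive_tool(offset=[[-5,-5,0],[-9.5,-10.5,0],[-13.5,-16.5,0],[-17.5,-22.5,0],[-21,-28.5,0],[-24.5,-35,0],[-27.5,-41.5,0],[-30,-48,0]], twist=[[0,0,3],[0,0,6],[0,0,9],[0,0,12],[0,0,15],[0,0,18],[0,0,21],[0,0,24]], grip=[-1,-1,-1,-1,-1,-1,-1,-1])

```text
time_s: 6.88
position: [0.4589, 0.0597, 0.0291]
ee_rot: [3.141, 0.0, 2.802]
wrist_force: [0.8, 0.8, -0.6]
grip_width: 0.0003
finger_force: 0.7
```

Emit:
drive_tool(offset=[[-2.5,-7,0],[-4,-13.5,0],[-5.5,-20.5,0],[-7,-27.5,0],[-7.5,-34.5,0],[-8,-42,0],[-8,-49,0],[-8,-56,0]], twist=[[0,0,3],[0,0,6],[0,0,9],[0,0,12],[0,0,15],[0,0,18],[0,0,21],[0,0,24]], grip=[-1,-1,-1,-1,-1,-1,-1,-1])

```text
time_s: 7.88
position: [0.4508, 0.0037, 0.029]
ee_rot: [3.141, -0.0, -3.062]
wrist_force: [0.2, 2.4, -1.1]
grip_width: 0.0001
finger_force: 0.6
```

```bash
python3 m.py
```

```text
red [240.2 185.8] 6 [0.5374 0.0472 0.088 ] r 0.0614 ang 147.8
green [257.1 152.3] 157 [ 0.6587 -0.0092  0.088 ] r 0.0733 ang -18.8
coaster [239.6 234.2] 173 [0.3708 0.0486 0.008 ] r 0.2212 ang 171.1
tin [270.  179.5] 130 [ 0.5639 -0.0569  0.076 ] r 0.0757 ang -109.6
rim [0.5893 0.0145 0.1151] rib 11.8 0.1452 t 7.925
```

About 15° remains (red jar at about 161.7°, from the green jar, tin and ribs). I'll push 11° slowly, then measure again.

Emit:
drive_tool(offset=[[0.5,-4.5,0],[1,-9.5,0],[1.5,-14,0],[2.5,-19,0],[3.5,-23,0],[4.5,-25.5,0],[4.5,-25.5,0]], twist=[[0,0,2],[0,0,4],[0,0,6],[0,0,8],[0,0,10],[0,0,11],[0,0,11]], grip=[-1,-1,-1,-1,-1,-1,-1])

```text
time_s: 8.8
position: [0.4559, -0.0224, 0.029]
ee_rot: [-3.141, 0.0, -2.873]
wrist_force: [0.6, 0.3, -0.2]
grip_width: 0.0002
finger_force: 0.0
```

```bash
cat > m2.py <<'E'
from m import *
o=measure(False); C=np.array([.5877,.0139])
an=lambda n:np.degrees(np.arctan2(*(o[n][:2]-C)[::-1]))%360
print('green->red',an('green')-180,'tin->red',an('tin')-90.2,'rib->red',(o['rib']+30)%60+120,'rim',o['rim'].round(4),o['red'],an('red'),status.sense()['position'])
E
python3 m2.py
```

```text
green->red 173.48445188014801 tin->red 175.35548189731367 rib->red 173.2410410235505 rim [0.5881 0.0135 0.1146] [0.53532716 0.03202307 0.088     ] 160.9123623435021 [ 0.45598703 -0.02219403  0.02903141]
```

Emit:
drive_tool(offset=[[0.5,-2,0],[1,-4,0],[1.5,-6,0],[2,-7,0],[2,-7,0],[2,-7,0]], twist=[[0,0,1],[0,0,2],[0,0,2.5],[0,0,3],[0,0,3],[0,0,3]], grip=[-1,-1,-1,-1,-1,-1])

```text
time_s: 9.6
position: [0.4574, -0.0292, 0.0289]
ee_rot: [-3.141, -0.0, -2.821]
wrist_force: [-0.3, 0.5, 0.7]
grip_width: -0.0001
finger_force: 0.1
```

```bash
python3 m2.py
```

```text
green->red 176.53957917016805 tin->red 179.25371064181104 rib->red 176.17158145621187 rim [0.5876 0.0133 0.1147] [0.53457468 0.02588744 0.088     ] 167.28447281389214 [ 0.45744791 -0.02921051  0.02893247]
```

At roughly 176.4°, very near the target. I'll back off, lift, and move the arm out of the view to check.

Emit:
drive_tool(offset=[[-2,5,0],[-2,5,0],[-2,5,30],[-2,5,70],[-2,5,120],[-2,5,170],[-2,5,200],[-2,5,200]], twist=[[0,0,0],[0,0,0],[0,0,0],[0,0,0],[0,0,0],[0,0,0],[0,0,0],[0,0,0]], grip=[-1,-1,-1,-1,-1,-1,-1,-1])

```text
time_s: 10.65
position: [0.4567, -0.024, 0.231]
ee_rot: [-3.139, 0.004, -2.821]
wrist_force: [-0.6, -0.2, -0.1]
grip_width: -0.0
finger_force: 0.0
```

Emit:
drive_tool(offset=[[0,40,0],[-10,90,0],[-20,140,0],[-40,190,0],[-60,240,0],[-80,290,0],[-100,340,0],[-100,340,0]], twist=[[0,0,0],[0,0,0],[0,0,0],[0,0,0],[0,0,0],[0,0,0],[0,0,0],[0,0,0]], grip=[-1,-1,-1,-1,-1,-1,-1,-1])

```text
time_s: 11.65
position: [0.3524, 0.3199, 0.2282]
ee_rot: [3.139, -0.001, -2.812]
wrist_force: [1.0, -0.7, 0.1]
grip_width: 0.0003
finger_force: 0.0
```

```bash
python3 m2.py; python3 m.py
```

```text
green->red 176.49222359630858 tin->red 175.62960063852023 rib->red 176.22012091665127 rim [0.5874 0.0139 0.1147] [0.51265919 0.0189662  0.088     ] 176.13767459271736 [0.3538587  0.31726701 0.22790195]
red [248.1 193. ] 181 [0.5127 0.0189 0.088 ] r 0.0745 ang 176.1
green [252.1 151.2] 160 [0.6621 0.0087 0.088 ] r 0.0753 ang -3.9
coaster [246.1 232.8] 458 [0.3764 0.025  0.008 ] r 0.2109 ang 176.9
tin [271.1 174.4] 129 [ 0.5824 -0.0606  0.076 ] r 0.0745 ang -93.5
rim [0.587  0.0138 0.1147] rib 26.2 0.1447 t 11.75
```

View pics/crop.png

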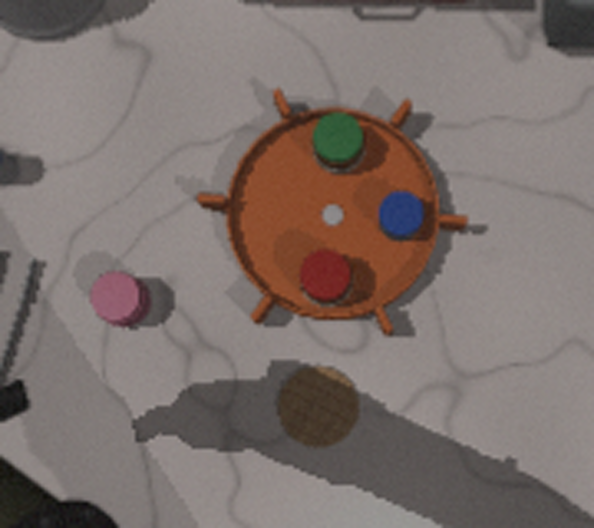

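The picture shows the red jar at crop (325,275), between the hub (333,215) and the coaster (318,405). It is at 176.2° against the coaster's 176.9°, an error of under 1 mm at the jar. The hand is clear.

```bash
python3 -c "
from rig import ctrl; print(ctrl.job_done())"
```

```text
the job is handed in; nothing more can be done
None
```

The job is handed in: I pushed the tray round about 109° by one rib, so the red-lidded jar stands beside the coaster, under 1° off the line from the tray's middle. Everything on the tray is upright, the hand is well clear, and it took about 12 s.

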